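# Release the gate of a violin-neck cradle and hold it open

## Robot

A 6-joint arm with a two-finger parallel gripper is mounted at the origin on the work surface. World frame = base frame: x ahead of the robot, y to its left, z up, the work surface at z = 0. Lengths are in m, angles in rad, forces in N, time in s.
With the tool pointing down it reaches from about 0.3 to 0.875 m from the base axis. Payload 4.2 kg.
Tool frame: the origin (TCP) lies at the centre of the arm's flange, where the gripper is bolted on; the fingertips stand 173 mm ahead of it and the grasp point (between the pads) lies 155 mm ahead of it; x points along the fingers, y is the direction in which the jaws open and shut, and the axes are right-handed (so a half turn about x gives the same grasp; the last joint's range is limited). The gripper opens to 85 mm and grips with 20 to 120 N. Pads are 22 mm wide; open, the fingers measure 114 mm over their backs; the gripper's body (76 mm by 85 mm) begins 54 mm behind the grasp point. The pads swing forward as they close: fully open they stand 13 mm farther back than shut.
Start: joints at [1.17, 0.32, 1.565, -0, 1.257, -0.02], TCP at [0.214, 0.534, 0.405] pointing down, gripper open.
Joint ranges: [-3.11, 3.11], [-0.84, 2.01], [0.21, 2.61], [-1.34, 4.49], [0.05, 2.63], [-2.56, 2.56]. Speed limits (rad/s): [2.57, 2.57, 3.14, 3.14, 3.14, 3.14].

## Interface

Orientations are given as [roll, pitch, yaw] about the fixed x, y, z axes, in that order (R = Rz(yaw) Ry(pitch) Rx(roll)).
In Python, from rig import * gives the robot as it stands.
- The arm moves only by the tool send_rows, never from a script. Its argument "plan" is a list of rows, each an object of numbers: "tx", "ty", "tz": the shift along the tool's x, y, z in cm; "roll": the turn about the tool's x in degrees; "hand": the closure in counts, from 0 (fully open) to 255 (shut). In form: [{"tx": .., "ty": .., "tz": .., "roll": .., "hand": ..}, ...]. A call has 1 to 12 rows; each row shifts and turns the pose as measured when the row begins, along the tool's axes as they then stand; what a row does not reach is not made up. A row lasts 1/12 s, in which the tool goes at most 41.7 mm and 7.16 degrees, less where a joint would pass 70% of its speed; a pose out of reach is approached as far as the arm can. A call with a gripper value outside its range is refused whole. The fingers move at their own pace and stop on an object; the grip force is fixed at half the most. Time passes only in rows, so rows that do not move let the fingers close. It gives the time, the measured TCP pose, the force and the opening at its end, in the units of the state.
- state(): the state, without advancing time (a new reading comes with each control period).
- get_image(name): name is "scene" or "top" or "wrist"; returns the picture (480x640x3 uint8, red, green, blue); there is no depth.
- camera_params(name): a dict with "mtx" (3x3 intrinsics, pixels), "k1" (the pictures are not rectified: a ray, as slopes to the right and down, at radius r is drawn at 1 + k1 r^2 times it, then the intrinsics apply), "R" (3x3) and "t" (3): a world point X has camera coordinates R X + t. Camera axes: x right, y down, z forward; pixel columns grow to the right and rows downward; lengths in m; the calibration is good to about 2 mm. A picture is of the moment at which its call begins: read the wrist's pose just before it. camera_params takes no time and is no camera call; for the wrist camera it gives the pose at the moment of the call.
- sign_off(): hands the job in, once; it reports no verdict.
The state is a dict: "time_s": time; "joints": joint angles; "joint_vel": joint speeds; "effort": joint torques, N m; "position": TCP position; "tool_rot": TCP orientation; "contact_force": force on the tool from outside, world axes, zero at the start; "moment": the same for the moment, N m; "finger_gap": opening from 0.0 (shut) to 1.0 (fully open).
Only numpy, scipy, OpenCV 4.12 (cv2) and the standard library are available. Lean on these libraries where they do the work, as an engineer would, in place of code of your own. Each camera call takes 0.05 s, during which the arm holds its last target. There are 200 camera calls.

## Task

Open the violin-neck cradle so that the neck can be taken out: turn the clamp knob anticlockwise in small turns until the brass pointer stands in line with the brass mark, then squeeze the rear catch fully home, and after it the front catch. Then take the gate by its upright wooden post, swing it towards the robot past its half-way detent to wide open, close to its end stop, and finish while still holding it there, because it springs back part way if let go. Leave the pointer at the mark, both catches pressed in, and the other things on the bench where they are.

Things in the scene. Friction and masses are not known exactly. Their poses are not given: they have to be found in the camera images.
- cradle: Fixed bench fixture of pale wood on a plywood base 330 x 360 mm, up to 160 mm tall, that holds a violin neck in a trough. Origin on the bench under the gate's closed plane; x points away from the robot along the trough (at yaw 0), y to the left, z up. In its frame: knob at (35, 155) mm, front catch (45, -85), rear catch (100, -85), gate hinge (0, 80), closed gate post (0, -30). Walls and latch deck are 75 mm high.
- knob_grip (a point): Clamp knob of dark wood: bar 44 mm long (along this point's own x, which turns with the knob), 14 mm thick, 30 mm tall, on a disc 44 mm across. This point is on the axis, half-way up the bar, 15 mm below its top and 70 mm above the bench.
- knob (a joint): Knob angle (rad), 0 as found, growing anticlockwise seen from above, up to 2.6; it stays where it is left (about 0.04 N m). The pointer moves 12 mm per radian towards the cradle's +y.
- pointer_tip (a point): Tip of the brass pointer (3 mm wide) that is carried by the clamp pad and slides along the cradle's y on a scale behind the knob. Site axes are the cradle's. 53 mm above the bench.
- mark_tip (a point): Tip of the brass mark (3 mm wide pip on a block 14 mm wide) on the scale, facing the pointer: aligned when both tips have the same cradle y. It lies 10 to 22 mm to the +y side of the pointer at the start and is stiffly fixed. Site axes are the cradle's.
- rear_catch_mid (a point): Rear catch (the one farther from the gate). Two upright steel tabs facing each other across the cradle's y axis, each 24 mm wide (along x), 7 mm thick and 36 mm tall, 60 mm over their outer faces; this point lies midway between them, 17 mm below their tops and 25 mm above the latch deck. It does not move and has the cradle's axes. Pinch both tabs together along the cradle's y.
- rear_catch (a joint): Rear catch (m): how far each tab has been pressed in, 0 as found, 0.010 fully home (tabs then 40 mm over their outer faces). The two tabs are geared to move together; they slide against about 4 N in all, without a spring, and stay where pressed. Above 0.007 its prongs are clear of the gate.
- front_catch_mid (a point): Front catch (the one next to the gate). Two upright steel tabs facing each other across the cradle's y axis, each 24 mm wide (along x), 7 mm thick and 36 mm tall, 60 mm over their outer faces; this point lies midway between them, 17 mm below their tops and 25 mm above the latch deck. It does not move and has the cradle's axes. Pinch both tabs together along the cradle's y.
- front_catch (a joint): Front catch (m): how far each tab has been pressed in, 0 as found, 0.010 fully home (tabs then 40 mm over their outer faces). The two tabs are geared to move together; they slide against about 4 N in all, without a spring, and stay where pressed. Above 0.007 its prongs are clear of the gate. It must not be pressed before the rear catch.
- gate_post (a point): Point on the axis of the gate's upright round wooden post, 18 mm in diameter, with a ball 22 mm across on top; the ball's top is 161 mm above the bench, the gate's top rail 79 mm, catch lugs and noses near it reach 101 mm. This point is 130 mm above the bench and 110 mm from the hinge axis. The point turns with the gate: its y axis points back to the hinge.
- gate_hinge (a point): Point on the gate's vertical hinge axis, 130 mm above the bench; does not move, has the cradle's axes.
- gate (a joint): Gate angle (rad): 0 shut (post on the -y side of the hinge), growing clockwise from above as the post swings towards the robot; end stop 1.4, wide open above 1.2. Locked until both catches are in. A spring closes it (0.2 N m at 0, 0.5 at 1.4); a detent resists from 0.3 to 0.7 (in all 0.85 N m at 0.4: 8 N at the post), then helps until 1.1. Let go beyond it, the gate rests near 1.05.
- gouge: Bystander: gouge lying flat, 0.2 m long, dark wooden handle; origin on the bench under its middle.
- varnish: Bystander: amber bottle, 48 mm across, 95 mm high; origin under its foot.
- spool_clamp: Bystander: wooden spool clamp standing on end on the rear left of the cradle's base, 32 mm across, 70 mm high; origin under its foot.
- peg_blank: Bystander: small wooden peg blank, 70 mm long, lying on the cradle's latch deck behind the rear catch; origin under its middle.
- bowl: Bystander: white bowl, 100 mm across, 45 mm high; origin under its foot.
- glue_jar: Bystander: glass jar, 64 mm across, 85 mm high; origin under its foot.
- sanding_block: Bystander: cork sanding block 100 x 60 x 34 mm; origin under its middle.

How it is judged:
On the way, in this order (a step that is already met when the one before it is completed fails the run):
1. the pointer stands at the mark (y of pointer_tip in the frame of mark_tip between -0.0025 and 0.0025 m), for 0.3 s.
2. the rear catch is pressed in (value of joint rear_catch above 0.0075 m), for 0.1 s.
3. the front catch is pressed in (value of joint front_catch above 0.0075 m), for 0.1 s.
4. the gate is past its detent (value of joint gate above 0.8 rad), for 0.05 s.
At the end, for the whole second after the job is handed in: The robot holds the gate, at rest, more than 1.2 rad open (end stop 1.4) with at least 1 N of contact; the pointer is within 2.5 mm of the mark, both catches are pressed in more than 7.5 mm of 10, and no bystander has moved more than 30 mm (all of step 1 and value of joint gate above 1.2 rad and velocity of joint gate between -0.1 and 0.1 rad/s and contact force between any of the fingers, the arm and gate above 1 N and value of joint each of rear_catch, front_catch above 0.0075 m and distance of each of gouge, varnish, spool_clamp, peg_blank, bowl, glue_jar, sanding_block from where it was at the start of the episode below 0.03 m); the arm keeps its last pose, push and grip.
It fails at once if the front catch is pressed while the rear catch is still closed (value of joint front_catch above 0.004 m and value of joint rear_catch below 0.006 m).
It fails at once if a bystander is knocked more than 30 mm away (distance of any of gouge, varnish, spool_clamp, peg_blank, bowl, glue_jar, sanding_block from where it was at the start of the episode above 0.03 m).
It also fails if it takes over 67 s, if anything falls off the work surface, if the arm or the gripper's body presses on something with over 40 N, if the wrist force passes 120 N, or if a joint passes its speed limit or range.

## Working session

There is one attempt and no reset: what is moved stays moved. The work goes in short steps, Python scripts to look and compute and a tool call to move; the robot and the scene stay as the last step left them, time stands still between calls to the robot, and variables do not carry over. Pictures are saved under pics/ and viewed, about 8 in all and at most 12, crops included, and the job is handed in when it is done.

Besides the shell and the picture viewer there is one more tool, called after "Request:" by a JSON object that holds its "fn" and its "kwargs", one argument or row to a line. send_rows: Moves the arm, as the interface text tells. Its arguments: {"type":"object","properties":{"plan":{"type":"array"}},"required":["plan"]}

```bash
mkdir -p pics; ls
python3 - <<'E'
from rig import *
import cv2,numpy as np
s=state();print(s)
for n in("scene","top"):
    p=camera_params(n);print(n,p)
    cv2.imwrite(f"pics/{n}0.png",cv2.cvtColor(get_image(n),cv2.COLOR_RGB2BGR))
E
```

```text
pics
{'time_s': 0.0, 'joints': array([ 1.17000167e+00,  3.20314473e-01,  1.56569371e+00,  1.01609526e-05,
        1.25736314e+00, -1.99785255e-02]), 'joint_vel': array([-0.00021759, -0.00039392,  0.00035768,  0.00174706, -0.00166477,
        0.00035709]), 'effort': array([-8.81704345e-04, -4.15513480e+01, -2.34160960e+01, -1.68761721e-04,
        8.04273644e-03, -1.06196217e-05]), 'position': array([0.21363781, 0.53366297, 0.4038633 ]), 'tool_rot': array([-1.59620599,  1.56901762, -1.97702526]), 'contact_force': array([-0.82810247, -0.35512053,  0.09482649]), 'moment': array([0.00117738, 0.04999816, 0.01397065]), 'finger_gap': 0.9984448768967477}
scene {'mtx': array([[499.31747239,   0.        , 321.75975945],
       [  0.        , 499.31747239, 241.65046702],
       [  0.        ,   0.        ,   1.        ]]), 'k1': -0.08914235827696537, 'R': array([[-0.71243519,  0.7016649 , -0.01012306],
       [ 0.47625544,  0.47287042, -0.7413328 ],
       [-0.51538031, -0.53297273, -0.67106125]]), 't': array([ 0.43656711, -0.19485756,  1.4586395 ])}
top {'mtx': array([[526.52988948,   0.        , 313.02985429],
       [  0.        , 526.52988948, 236.80557451],
       [  0.        ,   0.        ,   1.        ]]), 'k1': 0.010837435966798306, 'R': array([[-0.00222335, -0.99997139,  0.00723056],
       [-0.99608673,  0.00157575, -0.08836707],
       [ 0.08835315, -0.00739873, -0.99606174]]), 't': array([-0.06079247,  0.59482821,  1.23820043])}
```

View pics/top0.png

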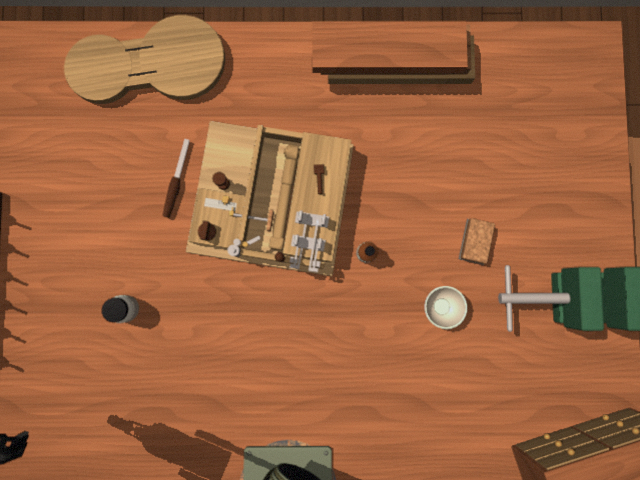

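View pics/scene0.png

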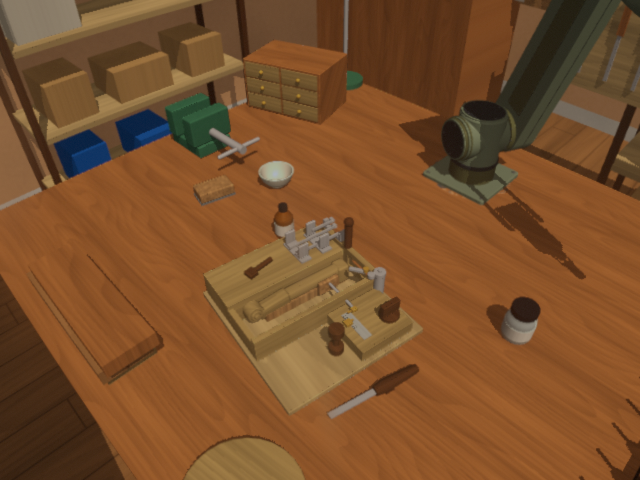

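The top view shows the cradle at about (190..353, 122..275), turned slightly clockwise. The knob is near (207,231), the catches near (310,220) and (307,245), the gate post near (280,257) and the hinge near (235,250). I'll crop and enlarge it.

```bash
cat > h.py <<'E'
import numpy as np,cv2
from rig import *
from scipy.spatial.transform import Rotation as Rn
def cast(p,uv,z):
    K=p["mtx"];d=np.array([(uv[0]-K[0,2])/K[0,0],(uv[1]-K[1,2])/K[1,1]])
    s=d.copy()
    for _ in range(20): s=d/(1+p["k1"]*(s@s))
    R=p["R"];c=-R.T@p["t"];r=R.T@np.array([s[0],s[1],1]);return c+r*(z-c[2])/r[2]
def proj(p,X):
    c=p["R"]@np.asarray(X,float)+p["t"];s=c[:2]/c[2];s=s*(1+p["k1"]*(s@s));return p["mtx"][:2,:2]@s+p["mtx"][:2,2]
def save(im,name): cv2.imwrite("pics/"+name,cv2.cvtColor(im,cv2.COLOR_RGB2BGR))
def crop(im,x0,y0,x1,y1,f): return cv2.resize(im[y0:y1,x0:x1],None,fx=f,fy=f,interpolation=cv2.INTER_CUBIC)
E
python3 - <<'E'
from h import *
im=cv2.cvtColor(cv2.imread("pics/top0.png"),cv2.COLOR_BGR2RGB)
save(crop(im,180,160,340,280,5),"c1.png")
E
```

```text
(no output)
```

View pics/c1.png

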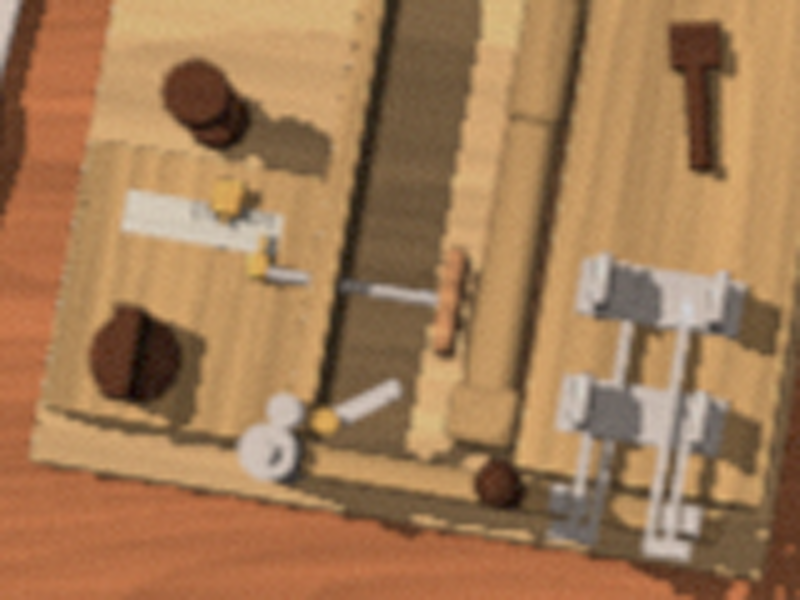

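Run:
```python
from h import *
from scipy.optimize import least_squares
p=camera_params("top")
obs=[((499,481),(0,-30),.150),((597,283),(100,-58.5),.117),((735,300),(100,-111.5),.117),((574,400),(45,-58.5),.117),((714,415),(45,-111.5),.117),((133,353),(35,155),.078)]
W=np.array([cast(p,(180+u/5,160+v/5),z)[:2] for (u,v),_,z in obs]);L=np.array([o[1] for o in obs])/1e3
def T(q,l): c,s=np.cos(q[2]),np.sin(q[2]);return q[:2]+l@np.array([[c,s],[-s,c]])
r=least_squares(lambda q:(T(q,L)-W).ravel(),[.55,.1,-.1],loss="soft_l1",f_scale=.002)
q=r.x;print(q,np.degrees(q[2]));print((T(q,L)-W)*1e3)
for n,l in dict(knob=(35,155),rear=(100,-85),front=(45,-85),hinge=(0,80),post=(0,-30)).items():print(n,T(q,np.array(l)/1e3))
c=lambda u,v,z:cast(p,(180+u/5,160+v/5),z)[:2]
inv=lambda w:(np.array(w)-q[:2])@np.array([[np.cos(q[2]),-np.sin(q[2])],[np.sin(q[2]),np.cos(q[2])]])
print("pointer",inv(c(260,266,.053)),"mark",inv(c(228,200,.053)))
print("pipbar",inv(c(130,320,.085)),inv(c(125,395,.085)))
```

```text
[ 0.54507603  0.03855696 -0.16679272] -9.556518667741528
[[-1.75213393 -1.84134287]
 [ 1.86718972 -4.8669152 ]
 [ 0.80763835  4.58132812]
 [ 0.13098066 -5.97899963]
 [-1.86130271  4.11941506]
 [ 0.44677693  2.16513133]]
knob [0.60532348 0.18559521]
rear [ 0.62957653 -0.06186548]
front [ 0.5753398  -0.05273435]
hinge [0.55835767 0.11744675]
post [0.54009542 0.00897329]
pointer [0.08698137 0.10656051] mark [0.1154295  0.12701441]
pipbar [0.04917067 0.15543379] [0.01487391 0.15142399]
```

```bash
cat >> h.py <<'E'
def plan(x,y,z,yawy=None,yawc=np.radians(-9.56)):
    """deltas to grasp-axis target TCP (x,y,z); yawy: wanted world heading (deg) of tool y"""
    s=state();R=Rn.from_euler("xyz",s["tool_rot"]).as_matrix()
    d=R.T@(np.array([x,y,z])-s["position"])*100
    h=np.degrees(np.arctan2(R[1,1],R[0,1]))
    print("t",s["time_s"],"pos",s["position"].round(4),"tool x",R[:,0].round(3),"y",R[:,1].round(3),"y heading",h.round(1),"j6",s["joints"][5].round(3),"gap",round(s["finger_gap"],3),"F",s["contact_force"].round(1))
    print("delta tx,ty,tz cm",d.round(2),"norm",np.linalg.norm(d).round(2))
    if yawy is not None: print("roll deg",round((h-yawy+90)%180-90,1))
E
python3 - <<'E'
from h import *
plan(.590,.186,.40,90-9.6)
print(camera_params("wrist"))
E
```

```text
t 0.1 pos [0.2136 0.5337 0.404 ] tool x [-0.001 -0.001 -1.   ] y [ 0.372  0.928 -0.002] y heading 68.2 j6 -0.02 gap 1.001 F [0.9 0.5 0.2]
delta tx,ty,tz cm [  0.43 -18.29  47.86] norm 51.24
roll deg -12.2
{'mtx': array([[432.16337028,   0.        , 320.96131845],
       [  0.        , 432.16337028, 233.08397266],
       [  0.        ,   0.        ,   1.        ]]), 'k1': -0.07320001915497093, 'R': array([[ 3.70564966e-01,  9.28806301e-01, -6.79575256e-04],
       [ 8.95847122e-01, -3.57221901e-01,  2.64292351e-01],
       [ 2.45233642e-01, -9.85462817e-02, -9.64442373e-01]]), 't': array([-0.57650468, -0.03507935,  0.37714764])}
```

Request:
{"fn": "send_rows", "kwargs": {
  "plan": [
    {"ty":-1.4,"tz":3.66},
    {"ty":-1.4,"tz":3.66},
    {"ty":-1.4,"tz":3.66},
    {"ty":-1.4,"tz":3.66},
    {"ty":-1.4,"tz":3.66},
    {"ty":-1.4,"tz":3.66},
    {"ty":-1.4,"tz":3.66},
    {"ty":-1.4,"tz":3.66},
    {"ty":-1.4,"tz":3.66},
    {"ty":-1.4,"tz":3.66},
    {"ty":-1.4,"tz":3.66},
    {"ty":-1.4,"tz":3.66}
  ]
}}

```text
validation failed for argument at $.pl...
```

Request:
{"fn": "send_rows", "kwargs": {
  "plan": [
    {"ty":-0.5,"tz":2.0},
    {"ty":-0.5,"tz":2.0},
    {"roll":-6},
    {"roll":-6},
    {}
  ]
}}

```text
validation failed for argument at $.pl...
```

Run:
```python
from h import *
plan(.605,.186,.40,90-9.6)
p=camera_params("wrist");im=get_image("wrist");save(im,"w1.png");print(-p["R"].T@p["t"])
np.savez("w1.npz",**p)
```

```text
t 0.1 pos [0.2136 0.5337 0.404 ] tool x [-0.001 -0.001 -1.   ] y [ 0.372  0.928 -0.002] y heading 68.2 j6 -0.02 gap 1.001 F [0.9 0.5 0.2]
delta tx,ty,tz cm [  0.43 -17.73  49.25] norm 52.35
roll deg -12.2
[0.15256888 0.56009657 0.37261659]
```

View pics/w1.png

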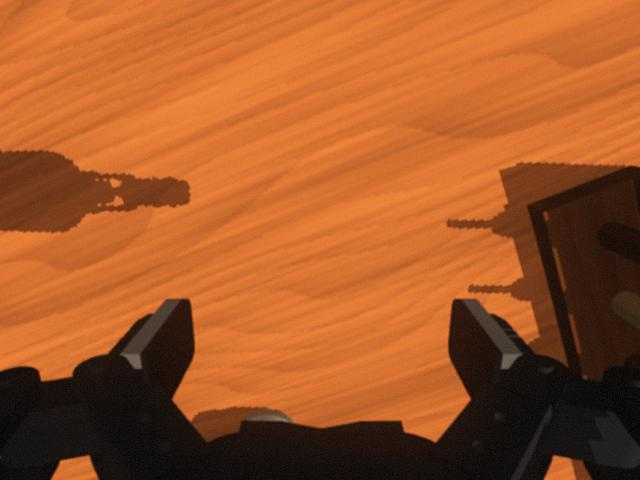

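The rows were refused because each one needs every key, so this picture shows only empty bench and the fingers. I'll send them again in full form.

Request:
{"fn": "send_rows", "kwargs": {
  "plan": [
    {"tx":0,"ty":-1.4,"tz":3.66,"roll":0,"hand":0},
    {"tx":0,"ty":-1.4,"tz":3.66,"roll":0,"hand":0},
    {"tx":0,"ty":-1.4,"tz":3.66,"roll":0,"hand":0},
    {"tx":0,"ty":-1.4,"tz":3.66,"roll":0,"hand":0},
    {"tx":0,"ty":-1.4,"tz":3.66,"roll":0,"hand":0},
    {"tx":0,"ty":-1.4,"tz":3.66,"roll":0,"hand":0},
    {"tx":0,"ty":-1.4,"tz":3.66,"roll":0,"hand":0},
    {"tx":0,"ty":-1.4,"tz":3.66,"roll":0,"hand":0},
    {"tx":0,"ty":-1.4,"tz":3.66,"roll":0,"hand":0},
    {"tx":0,"ty":-1.4,"tz":3.66,"roll":0,"hand":0},
    {"tx":0,"ty":-1.4,"tz":3.66,"roll":0,"hand":0},
    {"tx":0,"ty":-1.4,"tz":3.66,"roll":0,"hand":0}
  ]
}}

```text
time_s: 1.15
position: [0.569, 0.2071, 0.3991]
tool_rot: [-2.568, 1.563, -2.934]
contact_force: [0.2, 1.3, 1.4]
finger_gap: 0.999
```

Request:
{"fn": "send_rows", "kwargs": {
  "plan": [
    {"tx":0,"ty":-0.5,"tz":1.8,"roll":0,"hand":0},
    {"tx":0,"ty":-0.5,"tz":1.8,"roll":0,"hand":0},
    {"tx":0,"ty":0,"tz":0,"roll":-6,"hand":0},
    {"tx":0,"ty":0,"tz":0,"roll":-6,"hand":0},
    {"tx":0,"ty":0,"tz":0,"roll":0,"hand":0}
  ]
}}

```text
time_s: 1.57
position: [0.607, 0.1749, 0.3953]
tool_rot: [-2.44, 1.561, -2.6]
contact_force: [-0.2, -1.0, -0.0]
finger_gap: 1.001
```

Run:
```python
from h import *
plan(.605,.186,.40,90-9.6)
p=camera_params("wrist");im=get_image("wrist");save(im,"w1.png");print(-p["R"].T@p["t"])
np.savez("w1.npz",**p)
```

```text
t 1.5667 pos [0.607  0.1749 0.3953] tool x [-0.009 -0.005 -1.   ] y [ 0.159  0.987 -0.007] y heading 80.8 j6 -1.147 gap 1.001 F [-0.2 -1.  -0. ]
delta tx,ty,tz cm [-0.47  1.06 -0.38] norm 1.22
roll deg 0.4
[0.54177955 0.18706003 0.36448818]
```

View pics/w1.png

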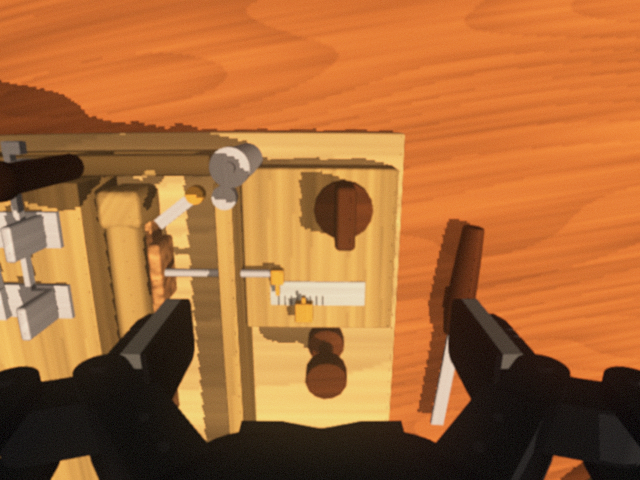

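The wrist view is clear: the knob bar runs vertically from (345,182) to (345,250), the pointer tip is at (277,283) and the mark tip at (303,296). The cradle edges are square to the image.

```bash
cat >> h.py <<'E'
def brass(im,p,q,name=None):
    """brass blobs -> cradle coords (mm) on z=.053"""
    hsv=cv2.cvtColor(im,cv2.COLOR_RGB2HSV);m=cv2.inRange(hsv,(17,170,120),(28,255,255))
    n,l,st,c=cv2.connectedComponentsWithStats(m)
    for i in range(1,n):
        if st[i,4]<25: continue
        w=cast(p,c[i],.053)[:2]-q[:2];cs,sn=np.cos(q[2]),np.sin(q[2])
        print(st[i],c[i].round(1),"cradle mm",(1e3*np.array([cs*w[0]+sn*w[1],-sn*w[0]+cs*w[1]])).round(1))
E
python3 - <<'E'
from h import *
p=dict(np.load("w1.npz"));im=cv2.cvtColor(cv2.imread("pics/w1.png"),cv2.COLOR_BGR2RGB)
q=np.array([.5451,.0386,-.1668])
brass(im,p,q)
for n,u,z in [("bar top",(345,184),.085),("bar bot",(344.5,249),.085),("disc",(343,209),.055),("edgeA",(404,133),.012),("edgeB",(389,415),.012),("postball",(75,165),.15),("ftabL",(47,228),.117),("ftabR",(12,240),.117)]:
    print(n,cast(p,u,z)[:2].round(4))
a,b=cast(p,(404,133),.012),cast(p,(389,415),.012);print(np.degrees(np.arctan2(*(b-a)[1::-1])))
for X in ([.605,.1856,.085],[.5401,.009,.15],[.5753,-.0527,.117],[.6296,-.0619,.117],[.5584,.1174,.13]): print(proj(p,X).round(1))
save(crop(im,180,140,400,330,3.6),"c2.png")
E
```

```text
[185 193  18  12 121] [193.5 198.7] cradle mm [29.6 50.7]
[270 270  15  25 203] [276.8 278.6] cradle mm [ 91.4 111. ]
[294 298  19  25 339] [303.6 312.3] cradle mm [119.5 131.6]
bar top [0.5848 0.1944]
bar bot [0.6284 0.1877]
disc [0.6073 0.1911]
edgeA [0.5627 0.2489]
edgeB [0.8239 0.2064]
postball [0.543  0.0591]
ftabL [0.5771 0.0101]
ftabR [ 0.5808 -0.0156]
-9.240678755904627
[336.3 216.1]
[-12.9 176.2]
[-41.  240.5]
[-23.8 319.7]
[202.1 171. ]
```

View pics/c2.png

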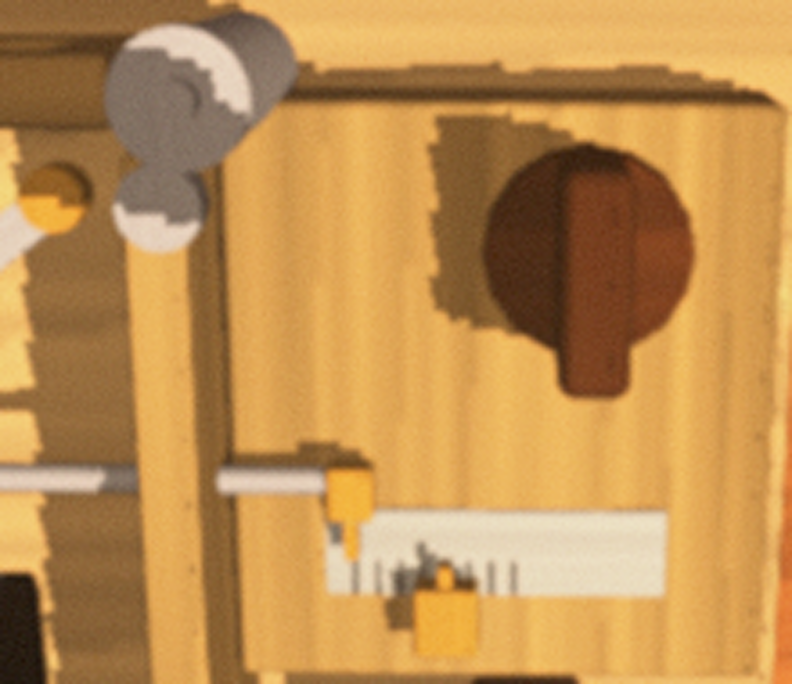

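Tips in the crop: pointer (352,560), mark (446,565), so about 19.3 mm to go, or 1.6 rad. The last joint would run past its range on this side, so I'll half-turn the hand first.

Request:
{"fn": "send_rows", "kwargs": {
  "plan": [
    {"tx":0,"ty":0,"tz":0,"roll":7.1,"hand":80},
    {"tx":0,"ty":0,"tz":0,"roll":7.1,"hand":80},
    {"tx":0,"ty":0,"tz":0,"roll":7.1,"hand":80},
    {"tx":0,"ty":0,"tz":0,"roll":7.1,"hand":80},
    {"tx":0,"ty":0,"tz":0,"roll":7.1,"hand":80},
    {"tx":0,"ty":0,"tz":0,"roll":7.1,"hand":80},
    {"tx":0,"ty":0,"tz":0,"roll":7.1,"hand":80},
    {"tx":0,"ty":0,"tz":0,"roll":7.1,"hand":80},
    {"tx":0,"ty":0,"tz":0,"roll":7.1,"hand":80},
    {"tx":0,"ty":0,"tz":0,"roll":7.1,"hand":80},
    {"tx":0,"ty":0,"tz":0,"roll":7.1,"hand":80},
    {"tx":0,"ty":0,"tz":0,"roll":7.1,"hand":80}
  ]
}}

```text
time_s: 2.62
position: [0.6025, 0.1798, 0.3937]
tool_rot: [-1.117, 1.555, -2.786]
contact_force: [-0.3, 0.0, 0.3]
finger_gap: 0.683
```

Request:
{"fn": "send_rows", "kwargs": {
  "plan": [
    {"tx":0,"ty":0,"tz":0,"roll":7.1,"hand":80},
    {"tx":0,"ty":0,"tz":0,"roll":7.1,"hand":80},
    {"tx":0,"ty":0,"tz":0,"roll":7.1,"hand":80},
    {"tx":0,"ty":0,"tz":0,"roll":7.1,"hand":80},
    {"tx":0,"ty":0,"tz":0,"roll":7.1,"hand":80},
    {"tx":0,"ty":0,"tz":0,"roll":7.1,"hand":80},
    {"tx":0,"ty":0,"tz":0,"roll":7.1,"hand":80},
    {"tx":0,"ty":0,"tz":0,"roll":7.1,"hand":80},
    {"tx":0,"ty":0,"tz":0,"roll":7.1,"hand":80},
    {"tx":0,"ty":0,"tz":0,"roll":7.1,"hand":80},
    {"tx":0,"ty":0,"tz":0,"roll":7.1,"hand":80},
    {"tx":0,"ty":0,"tz":0,"roll":7.1,"hand":80}
  ]
}}

```text
time_s: 3.62
position: [0.5973, 0.1854, 0.393]
tool_rot: [0.3, 1.551, -2.869]
contact_force: [0.5, -0.4, -0.2]
finger_gap: 0.687
```

Run:
```python
from h import *
plan(.607,.190,.235,90-9.4)
```

```text
t 3.6167 pos [0.5973 0.1854 0.393 ] tool x [-0.02  -0.005 -1.   ] y [-0.027 -1.     0.006] y heading -91.6 j6 1.881 gap 0.687 F [ 0.5 -0.4 -0.2]
delta tx,ty,tz cm [15.77 -0.58 -1.27] norm 15.84
roll deg 7.8
```

```bash
cat >> h.py <<'E'
def gp(x,y,z,yawy=None):
    s=state();a=Rn.from_euler("xyz",s["tool_rot"]).as_matrix()[:,0]
    print("grasp pt",(s["position"]+.155*a).round(4)); plan(*(np.array([x,y,z])-.155*a),yawy)
E
python3 - <<'E'
from h import *
gp(.607,.190,.080,90-9.4)
E
```

```text
grasp pt [0.5942 0.1846 0.238 ]
t 3.6167 pos [0.5973 0.1854 0.393 ] tool x [-0.02  -0.005 -1.   ] y [-0.027 -1.     0.006] y heading -91.6 j6 1.881 gap 0.687 F [ 0.5 -0.4 -0.2]
delta tx,ty,tz cm [15.77 -0.67 -1.57] norm 15.86
roll deg 7.8
```

Request:
{"fn": "send_rows", "kwargs": {
  "plan": [
    {"tx":0,"ty":0,"tz":0,"roll":6,"hand":80},
    {"tx":3,"ty":-0.1,"tz":-0.4,"roll":1.8,"hand":80},
    {"tx":3,"ty":-0.1,"tz":-0.4,"roll":0,"hand":80},
    {"tx":2,"ty":-0.1,"tz":-0.3,"roll":0,"hand":80},
    {"tx":2,"ty":-0.1,"tz":-0.3,"roll":0,"hand":80},
    {"tx":0,"ty":0,"tz":0,"roll":0,"hand":80}
  ]
}}

```text
time_s: 4.12
position: [0.6083, 0.1897, 0.2921]
tool_rot: [0.41, 1.556, -2.92]
contact_force: [-1.0, 0.0, -0.4]
finger_gap: 0.689
```

Run:
```python
from h import *
gp(.607,.190,.080,90-9.4)
```

```text
grasp pt [0.6061 0.1892 0.1371]
t 4.1167 pos [0.6083 0.1897 0.2921] tool x [-0.014 -0.003 -1.   ] y [-0.187 -0.982  0.006] y heading -100.8 j6 2.042 gap 0.689 F [-1.   0.  -0.4]
delta tx,ty,tz cm [ 5.71 -0.13 -0.15] norm 5.71
roll deg -1.4
```

Request:
{"fn": "send_rows", "kwargs": {
  "plan": [
    {"tx":2,"ty":-0.1,"tz":-0.1,"roll":-1.4,"hand":80},
    {"tx":2,"ty":0,"tz":-0.1,"roll":0,"hand":80},
    {"tx":1.6,"ty":0,"tz":0,"roll":0,"hand":80},
    {"tx":0.2,"ty":0,"tz":0,"roll":0,"hand":160},
    {"tx":0,"ty":0,"tz":0,"roll":0,"hand":255},
    {"tx":0,"ty":0,"tz":0,"roll":0,"hand":255},
    {"tx":0,"ty":0,"tz":0,"roll":0,"hand":255},
    {"tx":0,"ty":0,"tz":0,"roll":0,"hand":255}
  ]
}}

```text
time_s: 4.78
position: [0.6093, 0.1905, 0.2381]
tool_rot: [0.78, 1.557, -2.53]
contact_force: [1.7, 5.4, -14.1]
finger_gap: 0.15
```

Run:
```python
from h import *
gp(.607,.190,.080,90-9.4)
```

```text
grasp pt [0.6076 0.1893 0.0831]
t 4.7833 pos [0.6093 0.1905 0.2381] tool x [-0.011 -0.008 -1.   ] y [-0.167 -0.986  0.009] y heading -99.6 j6 2.028 gap 0.15 F [  1.7   5.4 -14.1]
delta tx,ty,tz cm [ 0.31 -0.06  0.07] norm 0.33
roll deg -0.2
```

Request:
{"fn": "send_rows", "kwargs": {
  "plan": [
    {"tx":0,"ty":0,"tz":0,"roll":-5,"hand":255},
    {"tx":0,"ty":0,"tz":0,"roll":-5,"hand":255},
    {"tx":0,"ty":0,"tz":0,"roll":-5,"hand":255},
    {"tx":0,"ty":0,"tz":0,"roll":-5,"hand":255},
    {"tx":0,"ty":0,"tz":0,"roll":-5,"hand":255},
    {"tx":0,"ty":0,"tz":0,"roll":-5,"hand":255}
  ]
}}

```text
time_s: 5.28
position: [0.6092, 0.1903, 0.2381]
tool_rot: [0.147, 1.559, -2.622]
contact_force: [0.5, -0.0, -7.6]
finger_gap: 0.152
```

Run:
```python
from h import *
gp(.607,.190,.080,90-9.4)
```

```text
grasp pt [0.6076 0.1893 0.0831]
t 5.2833 pos [0.6092 0.1903 0.2381] tool x [-0.01  -0.006 -1.   ] y [ 0.365 -0.931  0.002] y heading -68.6 j6 1.485 gap 0.152 F [ 0.5 -0.  -7.6]
delta tx,ty,tz cm [ 0.31 -0.08  0.03] norm 0.32
roll deg 30.8
```

Turning works well (31°). I'll take it to about 80°, then look.

Request:
{"fn": "send_rows", "kwargs": {
  "plan": [
    {"tx":0,"ty":0,"tz":0,"roll":-5,"hand":255},
    {"tx":0,"ty":0,"tz":0,"roll":-5,"hand":255},
    {"tx":0,"ty":0,"tz":0,"roll":-5,"hand":255},
    {"tx":0,"ty":0,"tz":0,"roll":-5,"hand":255},
    {"tx":0,"ty":0,"tz":0,"roll":-5,"hand":255},
    {"tx":0,"ty":0,"tz":0,"roll":-5,"hand":255},
    {"tx":0,"ty":0,"tz":0,"roll":-5,"hand":255},
    {"tx":0,"ty":0,"tz":0,"roll":-5,"hand":255},
    {"tx":0,"ty":0,"tz":0,"roll":-5,"hand":255},
    {"tx":0,"ty":0,"tz":0,"roll":-5,"hand":255},
    {"tx":0,"ty":0,"tz":0,"roll":0,"hand":255}
  ]
}}

```text
time_s: 6.2
position: [0.6091, 0.1902, 0.2381]
tool_rot: [-0.702, 1.559, -2.557]
contact_force: [0.3, 0.4, -7.1]
finger_gap: 0.154
```

Run:
```python
from h import *
gp(.607,.190,.080,90-9.4)
a=get_image("wrist");p=camera_params("wrist");save(a,"w2.png");np.savez("w2.npz",**p)
b=get_image("scene");save(b,"s2.png")
q=np.array([.5451,.0406,-.163])
brass(a,p,q);print();brass(b,camera_params("scene"),q)
```

```text
grasp pt [0.6076 0.1892 0.0831]
t 6.2 pos [0.6091 0.1902 0.2381] tool x [-0.01  -0.006 -1.   ] y [ 0.96  -0.281 -0.007] y heading -16.3 j6 0.572 gap 0.154 F [ 0.3  0.4 -7.1]
delta tx,ty,tz cm [ 0.31 -0.08 -0.06] norm 0.33
roll deg 83.1
[ 501  318   53   41 1308] [531.7 339.8] cradle mm [120.2 128.2]
[480 344  16  10  83] [488.9 349.1] cradle mm [102.6 126.4]

[354 312   8   6  29] [358.1 314.5] cradle mm [ 90.5 123.4]
[343 319  10   8  46] [347.7 322.2] cradle mm [119.5 126.6]
```

Run:
```python
from h import *
a=cv2.cvtColor(cv2.imread("pics/w2.png"),cv2.COLOR_BGR2RGB)
save(crop(a,420,270,620,420,4),"c3.png")
```

```text
(no output)
```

View pics/c3.png

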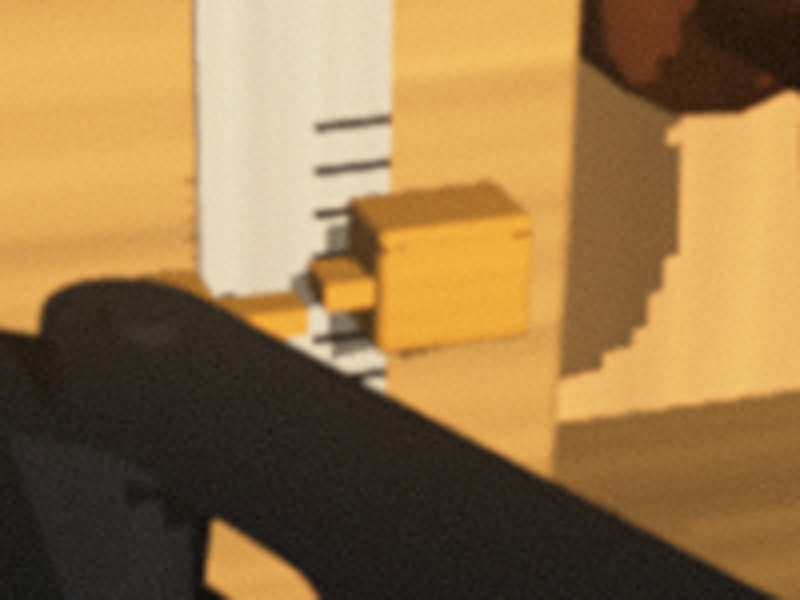

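The crop shows the pointer tip's top edge at (305,308) and the mark pip's at (318,278), so the pointer is still a little short.

Run:
```python
from h import *
p=dict(np.load("w2.npz"))
for z in (.053,.056):
  P=[cast(p,(420+u/4,270+v/4),z)[:2] for u,v in [(305,308),(318,278),(385,248),(525,232),(230,300)]]
  y=np.array([-np.sin(-.163),np.cos(.163)]);print([(1e3*(a-P[0])@y).round(2) for a in P], [1e3*((a-P[0])@np.array([np.cos(.163),-np.sin(.163)])).round(4) for a in P])
```

```text
[np.float64(0.0), np.float64(3.27), np.float64(5.74), np.float64(5.54), np.float64(1.98)] [np.float64(0.0), np.float64(1.3), np.float64(8.1), np.float64(22.5), np.float64(-7.7)]
[np.float64(0.0), np.float64(3.2), np.float64(5.62), np.float64(5.43), np.float64(1.94)] [np.float64(0.0), np.float64(1.3), np.float64(8.0), np.float64(22.1), np.float64(-7.5)]
```

Request:
{"fn": "send_rows", "kwargs": {
  "plan": [
    {"tx":0,"ty":0,"tz":0,"roll":-4,"hand":255},
    {"tx":0,"ty":0,"tz":0,"roll":-4,"hand":255},
    {"tx":0,"ty":0,"tz":0,"roll":-4,"hand":255},
    {"tx":0,"ty":0,"tz":0,"roll":0,"hand":255},
    {"tx":0,"ty":0,"tz":0,"roll":0,"hand":120},
    {"tx":0,"ty":0,"tz":0,"roll":0,"hand":120},
    {"tx":-2,"ty":0,"tz":0,"roll":0,"hand":120},
    {"tx":-4,"ty":0,"tz":0,"roll":0,"hand":120},
    {"tx":-4,"ty":0,"tz":0,"roll":0,"hand":80},
    {"tx":-4,"ty":0,"tz":0,"roll":0,"hand":80},
    {"tx":0,"ty":0,"tz":0,"roll":0,"hand":80}
  ]
}}

```text
time_s: 7.22
position: [0.6104, 0.1916, 0.3896]
tool_rot: [-0.883, 1.565, -2.549]
contact_force: [1.6, -0.2, 0.9]
finger_gap: 0.686
```

Run:
```python
from h import *
gp(.607,.190,.083,90-9.4)
a=get_image("wrist");p=camera_params("wrist");save(a,"w3.png");np.savez("w3.npz",**p)
b=get_image("scene");save(b,"s3.png")
t=get_image("top");save(t,"t3.png")
q=np.array([.5451,.0406,-.163])
brass(a,p,q);print();brass(b,camera_params("scene"),q);brass(t,camera_params("top"),q)
save(np.hstack([crop(a,0,0,640,480,.78),crop(b,320,290,400,390,3.0)[:374]]) if 0 else a,"w3.png")
```

```text
grasp pt [0.6096 0.1911 0.2346]
t 7.2167 pos [0.6104 0.1916 0.3896] tool x [-0.005 -0.003 -1.   ] y [ 0.995 -0.095 -0.005] y heading -5.5 j6 0.382 gap 0.686 F [ 1.6 -0.2  0.9]
delta tx,ty,tz cm [15.16 -0.18  0.08] norm 15.16
roll deg -86.1
[379 249  28  17 254] [389.1 257.1] cradle mm [ 89.9 128.8]
[410 249  29  21 418] [426.2 258.9] cradle mm [117.4 129.3]
[278 351  15  16 191] [285.  358.5] cradle mm [17.2 38.2]

[363 267   6   6  26] [365.7 269. ] cradle mm [-3.3 31.6]
[356 312   7   7  31] [359. 315.] cradle mm [ 89.8 125.4]
[343 319  10   8  48] [347.6 322.1] cradle mm [119.5 126.5]
```

View pics/w3.png

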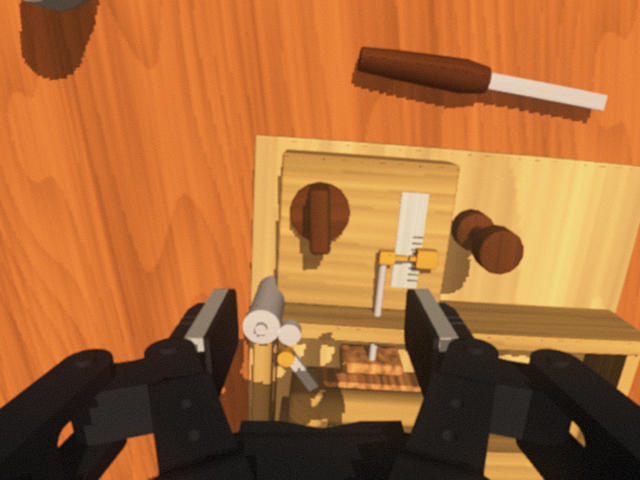

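The pointer tip at (402,259) and the mark tip at (413,259) look aligned. I'll refine this from pixel columns.

Run:
```python
from h import *
a=cv2.cvtColor(cv2.imread("pics/w3.png"),cv2.COLOR_BGR2RGB);p=dict(np.load("w3.npz"))
hsv=cv2.cvtColor(a,cv2.COLOR_RGB2HSV)
w=np.clip(hsv[...,1].astype(float)-80,0,None)
for u in range(384,436,2):
    c=w[248:272,u]; v=(c*np.arange(248,272)).sum()/max(c.sum(),1)
    X=cast(p,(u,v),.053)[:2]
    print(u,v.round(2),c.sum()//100,"y",(1e3*X@np.array([np.sin(.163),np.cos(.163)])).round(2))
```

```text
384 256.0 17.0 y 257.86
386 257.06 19.0 y 257.14
388 259.09 23.0 y 255.68
390 259.1 23.0 y 255.77
392 257.34 19.0 y 257.24
394 256.4 13.0 y 258.07
396 257.41 6.0 y 257.39
398 257.6 5.0 y 257.35
400 257.79 5.0 y 257.3
402 257.91 5.0 y 257.31
404 258.06 5.0 y 257.3
406 258.3 4.0 y 257.22
408 258.23 2.0 y 257.38
410 258.18 6.0 y 257.52
412 258.53 7.0 y 257.36
414 259.36 10.0 y 256.82
416 258.92 20.0 y 257.26
418 258.65 23.0 y 257.58
420 259.51 24.0 y 257.01
422 259.29 24.0 y 257.28
424 259.23 24.0 y 257.44
426 259.27 25.0 y 257.51
428 259.34 25.0 y 257.56
430 259.4 25.0 y 257.62
432 259.27 24.0 y 257.82
434 259.37 24.0 y 257.84
```

Request:
{"fn": "send_rows", "kwargs": {
  "plan": [
    {"tx":0,"ty":0,"tz":0,"roll":-7.1,"hand":0},
    {"tx":0,"ty":0,"tz":0,"roll":-7.1,"hand":0},
    {"tx":0,"ty":0,"tz":0,"roll":-7.1,"hand":0},
    {"tx":0,"ty":0,"tz":0,"roll":-7.1,"hand":0},
    {"tx":0,"ty":0,"tz":0,"roll":-7.1,"hand":0},
    {"tx":0,"ty":0,"tz":0,"roll":-7.1,"hand":0},
    {"tx":0,"ty":0,"tz":0,"roll":-7.1,"hand":0},
    {"tx":0,"ty":0,"tz":0,"roll":-7.1,"hand":0},
    {"tx":0,"ty":0,"tz":0,"roll":-7.1,"hand":0},
    {"tx":0,"ty":0,"tz":0,"roll":-7.1,"hand":0},
    {"tx":0,"ty":0,"tz":0,"roll":-7.1,"hand":0},
    {"tx":0,"ty":0,"tz":0,"roll":-7.1,"hand":0}
  ]
}}

```text
time_s: 8.37
position: [0.6042, 0.1901, 0.3589]
tool_rot: [-2.685, 1.509, -2.847]
contact_force: [0.3, -0.4, -0.3]
finger_gap: 0.998
```

Run:
```python
from h import *
gp(.620,-.06,.235,90-9.3)
```

```text
grasp pt [0.5951 0.1874 0.2042]
t 8.3667 pos [0.6042 0.1901 0.3589] tool x [-0.059 -0.018 -0.998] y [ 0.16   0.987 -0.027] y heading 80.8 j6 -1.122 gap 0.998 F [ 0.3 -0.4 -0.3]
delta tx,ty,tz cm [ -2.78 -24.09   6.28] norm 25.05
roll deg 0.1
```

Request:
{"fn": "send_rows", "kwargs": {
  "plan": [
    {"tx":-0.4,"ty":-3.0,"tz":0.8,"roll":0,"hand":0},
    {"tx":-0.4,"ty":-3.0,"tz":0.8,"roll":0,"hand":0},
    {"tx":-0.4,"ty":-3.0,"tz":0.8,"roll":0,"hand":0},
    {"tx":-0.4,"ty":-3.0,"tz":0.8,"roll":0,"hand":0},
    {"tx":-0.4,"ty":-3.0,"tz":0.8,"roll":0,"hand":0},
    {"tx":-0.4,"ty":-3.0,"tz":0.8,"roll":0,"hand":0},
    {"tx":-0.4,"ty":-3.0,"tz":0.8,"roll":0,"hand":0},
    {"tx":-0.4,"ty":-3.0,"tz":0.8,"roll":0,"hand":0},
    {"tx":0,"ty":0,"tz":0,"roll":0,"hand":0}
  ]
}}

```text
time_s: 9.12
position: [0.6298, -0.0642, 0.3761]
tool_rot: [-2.778, 1.476, -2.936]
contact_force: [1.1, -0.5, 0.9]
finger_gap: 1.003
```

Run:
```python
from h import *
gp(.631,-.06,.110,90-9.3)
a=get_image("wrist");p=camera_params("wrist");save(a,"w4.png");np.savez("w4.npz",**p)
```

```text
grasp pt [ 0.6155 -0.0672  0.2218]
t 9.1167 pos [ 0.6298 -0.0642  0.3761] tool x [-0.092 -0.019 -0.996] y [ 0.156  0.987 -0.034] y heading 81.0 j6 -1.518 gap 1.003 F [ 1.1 -0.5  0.9]
delta tx,ty,tz cm [10.98  1.33  2.4 ] norm 11.31
roll deg 0.3
```

View pics/w4.png

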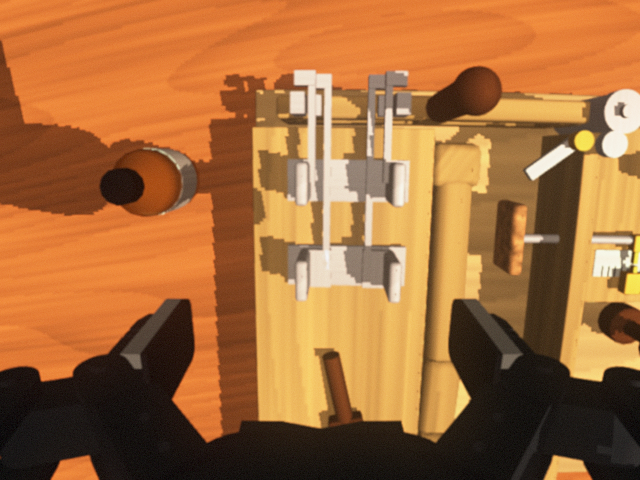

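The wrist view shows the rear catch tabs at about (302,281) and (395,281), the front tabs at (303,183) and (397,185), the post ball at (478,91) and the varnish at (125,185).

Run:
```python
from h import *
p=dict(np.load("w4.npz"));print("cam",-p["R"].T@p["t"])
for n,u,z in [("rl0",(302,263),.117),("rl1",(302,299),.117),("rr0",(395,263),.117),("rr1",(395,299),.117),("fl0",(303,164),.117),("fl1",(303,203),.117),("fr0",(397,164),.117),("fr1",(399,205),.117),("ball",(480,91),.150),("deckL",(257,300),.075),("varn",(118,186),.095)]:
    print(n,cast(p,u,z)[:2].round(4))
for X in ([.633,-.058,.117],[.5787,-.0491,.117]): print(proj(p,X))
```

```text
cam [ 0.56179961 -0.05056679  0.35018207]
rl0 [ 0.6171 -0.0771]
rl1 [ 0.6378 -0.0805]
rr0 [ 0.6247 -0.0261]
rr1 [ 0.6454 -0.0286]
fl0 [ 0.5634 -0.0678]
fl1 [ 0.5841 -0.0711]
fr0 [ 0.571  -0.0182]
fr1 [ 0.593  -0.0199]
ball [0.543  0.0183]
deckL [ 0.6479 -0.116 ]
varn [ 0.5586 -0.1829]
[340.14856371 285.45696657]
[341.74674848 186.96041305]
```

Request:
{"fn": "send_rows", "kwargs": {
  "plan": [
    {"tx":0.5,"ty":0.7,"tz":1.0,"roll":0,"hand":20},
    {"tx":1.5,"ty":0.7,"tz":1.0,"roll":0,"hand":20},
    {"tx":2,"ty":0.3,"tz":0.4,"roll":0,"hand":20},
    {"tx":2,"ty":0,"tz":0.2,"roll":0,"hand":20},
    {"tx":0,"ty":0,"tz":0,"roll":0,"hand":20}
  ]
}}

```text
time_s: 9.58
position: [0.6543, -0.0437, 0.3029]
tool_rot: [-2.854, 1.47, -3.01]
contact_force: [-0.2, -0.2, -1.9]
finger_gap: 0.923
```

Run:
```python
from h import *
gp(.632,-.054,.105,90-9.3)
```

```text
grasp pt [ 0.6388 -0.0458  0.1487]
t 9.5833 pos [ 0.6543 -0.0437  0.3029] tool x [-0.1   -0.013 -0.995] y [ 0.154  0.988 -0.029] y heading 81.2 j6 -1.486 gap 0.923 F [-0.2 -0.2 -1.9]
delta tx,ty,tz cm [ 4.43 -0.79 -0.12] norm 4.5
roll deg 0.5
```

Request:
{"fn": "send_rows", "kwargs": {
  "plan": [
    {"tx":0,"ty":-0.8,"tz":-0.2,"roll":0,"hand":20},
    {"tx":0,"ty":0,"tz":0,"roll":0,"hand":20}
  ]
}}

```text
time_s: 9.75
position: [0.6515, -0.0483, 0.2999]
tool_rot: [-2.87, 1.464, -3.022]
contact_force: [-0.0, -0.6, 0.9]
finger_gap: 0.919
```

Run:
```python
from h import *
gp(.632,-.054,.105,90-9.3)
```

```text
grasp pt [ 0.6352 -0.0503  0.1458]
t 9.75 pos [ 0.6515 -0.0483  0.2999] tool x [-0.106 -0.013 -0.994] y [ 0.149  0.988 -0.029] y heading 81.4 j6 -1.497 gap 0.919 F [-0.  -0.6  0.9]
delta tx,ty,tz cm [ 4.1  -0.3   0.16] norm 4.11
roll deg 0.7
```

Request:
{"fn": "send_rows", "kwargs": {
  "plan": [
    {"tx":1.3,"ty":-0.3,"tz":0.1,"roll":0,"hand":20},
    {"tx":1.3,"ty":-0.1,"tz":0.1,"roll":0,"hand":20},
    {"tx":1.1,"ty":0,"tz":0,"roll":0,"hand":20}
  ]
}}

```text
time_s: 10.0
position: [0.6508, -0.0516, 0.2665]
tool_rot: [-2.855, 1.474, -3.005]
contact_force: [-0.5, 0.3, 0.3]
finger_gap: 0.923
```

Run:
```python
from h import *
gp(.632,-.054,.105,90-9.3)
a=get_image("wrist");save(a,"w5.png");s=get_image("scene")
save(np.hstack([crop(a,160,40,560,440,.95),crop(s,240,190,400,350,2.375)]),"c5.png")
```

```text
grasp pt [ 0.636  -0.0537  0.1123]
t 10.0 pos [ 0.6508 -0.0516  0.2665] tool x [-0.096 -0.013 -0.995] y [ 0.148  0.989 -0.027] y heading 81.5 j6 -1.502 gap 0.923 F [-0.5  0.3  0.3]
delta tx,ty,tz cm [ 0.76 -0.07 -0.32] norm 0.83
roll deg 0.8
```

View pics/c5.png

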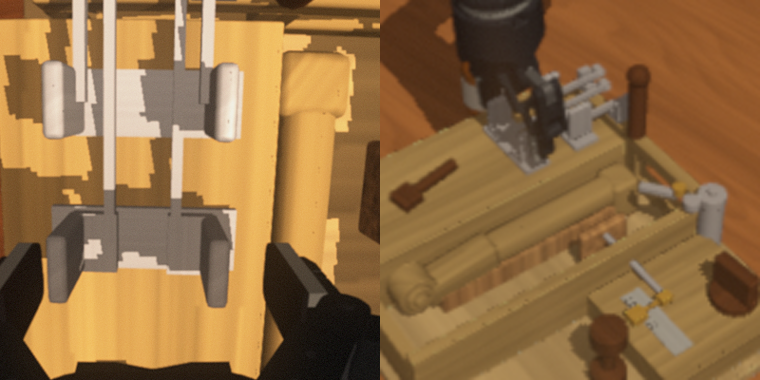

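View 10 shows the open fingers straddling the rear tabs, but about 4–5 mm too far to +y (pads centred at column 154, tabs at 138). I'll shift, go down a little and squeeze.

Request:
{"fn": "send_rows", "kwargs": {
  "plan": [
    {"tx":0.3,"ty":-0.4,"tz":-0.4,"roll":0,"hand":20},
    {"tx":0.2,"ty":0,"tz":0,"roll":0,"hand":60},
    {"tx":0,"ty":0,"tz":0,"roll":0,"hand":90},
    {"tx":0,"ty":0,"tz":0,"roll":0,"hand":120},
    {"tx":0,"ty":0,"tz":0,"roll":0,"hand":150},
    {"tx":0,"ty":0,"tz":0,"roll":0,"hand":180},
    {"tx":0,"ty":0,"tz":0,"roll":0,"hand":180},
    {"tx":0,"ty":0,"tz":0,"roll":0,"hand":180}
  ]
}}

```text
time_s: 10.77
position: [0.6452, -0.0559, 0.2653]
tool_rot: [-2.851, 1.476, -3.003]
contact_force: [-0.7, -1.3, 0.6]
finger_gap: 0.404
```

Run:
```python
from h import *
gp(.632,-.058,.105,90-9.3)
```

```text
grasp pt [ 0.6307 -0.0579  0.111 ]
t 10.7667 pos [ 0.6452 -0.0559  0.2653] tool x [-0.093 -0.013 -0.996] y [ 0.15   0.988 -0.027] y heading 81.4 j6 -1.507 gap 0.404 F [-0.7 -1.3  0.6]
delta tx,ty,tz cm [0.58 0.03 0.18] norm 0.61
roll deg 0.7
```

Request:
{"fn": "send_rows", "kwargs": {
  "plan": [
    {"tx":0,"ty":0,"tz":0,"roll":0,"hand":255},
    {"tx":0,"ty":0,"tz":0,"roll":0,"hand":255},
    {"tx":0,"ty":0,"tz":0,"roll":0,"hand":255},
    {"tx":0,"ty":0,"tz":0,"roll":0,"hand":255}
  ]
}}

```text
time_s: 11.1
position: [0.6452, -0.0559, 0.2653]
tool_rot: [-2.855, 1.476, -3.006]
contact_force: [-0.7, -1.7, 0.4]
finger_gap: 0.406
```

Run:
```python
from h import *
gp(.632,-.058,.105,90-9.3)
a=get_image("wrist");save(a,"w6.png");s=get_image("scene")
save(np.hstack([crop(a,160,40,560,440,.95),crop(s,240,190,400,350,2.375)]),"c6.png")
```

```text
grasp pt [ 0.6307 -0.0579  0.111 ]
t 11.1 pos [ 0.6452 -0.0559  0.2653] tool x [-0.094 -0.013 -0.996] y [ 0.15   0.988 -0.027] y heading 81.4 j6 -1.507 gap 0.406 F [-0.7 -1.7  0.4]
delta tx,ty,tz cm [0.58 0.03 0.18] norm 0.61
roll deg 0.7
```

View pics/c6.png

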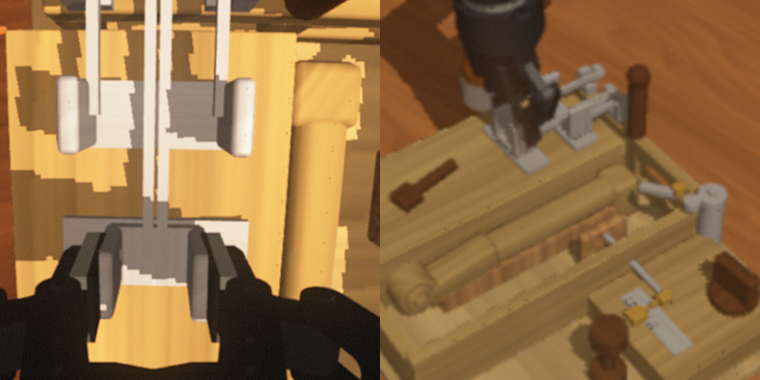

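The rear catch is fully home: the gap stands rigid at 0.405 and the tabs and prongs are visibly drawn in. On to the front catch.

Request:
{"fn": "send_rows", "kwargs": {
  "plan": [
    {"tx":0,"ty":0,"tz":0,"roll":0,"hand":20},
    {"tx":0,"ty":0,"tz":0,"roll":0,"hand":20},
    {"tx":0,"ty":0,"tz":0,"roll":0,"hand":20},
    {"tx":0,"ty":0,"tz":0,"roll":0,"hand":20},
    {"tx":0,"ty":0,"tz":0,"roll":0,"hand":20},
    {"tx":-2,"ty":0,"tz":0,"roll":0,"hand":20},
    {"tx":-2,"ty":0,"tz":0,"roll":0,"hand":20},
    {"tx":-1.5,"ty":0,"tz":-1,"roll":0,"hand":20},
    {"tx":0,"ty":0,"tz":-2,"roll":0,"hand":20},
    {"tx":0,"ty":0,"tz":-1.5,"roll":0,"hand":20},
    {"tx":0,"ty":0,"tz":0,"roll":0,"hand":20}
  ]
}}

```text
time_s: 12.12
position: [0.6061, -0.0473, 0.3261]
tool_rot: [-2.845, 1.477, -2.994]
contact_force: [-0.3, 0.2, 0.2]
finger_gap: 0.922
```

Run:
```python
from h import *
gp(.579,-.049,.110,90-9.3)
```

```text
grasp pt [ 0.5918 -0.0494  0.1718]
t 12.1167 pos [ 0.6061 -0.0473  0.3261] tool x [-0.093 -0.014 -0.996] y [ 0.148  0.989 -0.027] y heading 81.5 j6 -1.504 gap 0.922 F [-0.3  0.2  0.2]
delta tx,ty,tz cm [ 6.27  0.02 -0.71] norm 6.31
roll deg 0.8
```

Request:
{"fn": "send_rows", "kwargs": {
  "plan": [
    {"tx":0.5,"ty":0,"tz":-0.7,"roll":0,"hand":20},
    {"tx":2,"ty":0,"tz":0,"roll":0,"hand":20},
    {"tx":1,"ty":0,"tz":0,"roll":0,"hand":20},
    {"tx":0,"ty":0,"tz":0,"roll":0,"hand":20}
  ]
}}

```text
time_s: 12.45
position: [0.5972, -0.0467, 0.2933]
tool_rot: [-2.821, 1.485, -2.97]
contact_force: [-0.3, 0.6, -0.7]
finger_gap: 0.926
```

Run:
```python
from h import *
gp(.579,-.049,.110,90-9.3)
```

```text
grasp pt [ 0.5841 -0.0489  0.1389]
t 12.45 pos [ 0.5972 -0.0467  0.2933] tool x [-0.085 -0.015 -0.996] y [ 0.147  0.989 -0.027] y heading 81.5 j6 -1.502 gap 0.926 F [-0.3  0.6 -0.7]
delta tx,ty,tz cm [ 2.92 -0.   -0.26] norm 2.93
roll deg 0.8
```

Request:
{"fn": "send_rows", "kwargs": {
  "plan": [
    {"tx":1.4,"ty":0,"tz":-0.1,"roll":0,"hand":20},
    {"tx":1.3,"ty":0,"tz":-0.1,"roll":0,"hand":20},
    {"tx":0,"ty":0,"tz":0,"roll":0,"hand":60},
    {"tx":0,"ty":0,"tz":0,"roll":0,"hand":100},
    {"tx":0,"ty":0,"tz":0,"roll":0,"hand":140},
    {"tx":0,"ty":0,"tz":0,"roll":0,"hand":180},
    {"tx":0,"ty":0,"tz":0,"roll":0,"hand":255},
    {"tx":0,"ty":0,"tz":0,"roll":0,"hand":255},
    {"tx":0,"ty":0,"tz":0,"roll":0,"hand":255},
    {"tx":0,"ty":0,"tz":0,"roll":0,"hand":255}
  ]
}}

```text
time_s: 13.28
position: [0.5965, -0.0476, 0.269]
tool_rot: [-2.81, 1.488, -2.96]
contact_force: [-0.5, -1.4, -1.9]
finger_gap: 0.406
```

Run:
```python
from h import *
gp(.579,-.049,.110,90-9.3)
```

```text
grasp pt [ 0.5839 -0.0499  0.1146]
t 13.2833 pos [ 0.5965 -0.0476  0.269 ] tool x [-0.082 -0.015 -0.997] y [ 0.149  0.989 -0.027] y heading 81.5 j6 -1.501 gap 0.406 F [-0.5 -1.4 -1.9]
delta tx,ty,tz cm [ 0.49  0.03 -0.46] norm 0.68
roll deg 0.8
```

The front catch is home with the same 0.406 gap. Now the post, which three independent estimates put at about (0.543, 0.012).

Request:
{"fn": "send_rows", "kwargs": {
  "plan": [
    {"tx":0,"ty":0,"tz":0,"roll":0,"hand":20},
    {"tx":0,"ty":0,"tz":0,"roll":0,"hand":20},
    {"tx":0,"ty":0,"tz":0,"roll":0,"hand":20},
    {"tx":0,"ty":0,"tz":0,"roll":0,"hand":20},
    {"tx":0,"ty":0,"tz":0,"roll":0,"hand":20},
    {"tx":-3,"ty":0,"tz":0,"roll":0,"hand":20},
    {"tx":-3,"ty":0,"tz":0,"roll":0,"hand":60},
    {"tx":-3,"ty":0,"tz":0,"roll":0,"hand":80},
    {"tx":-2,"ty":0,"tz":0,"roll":0,"hand":80},
    {"tx":0,"ty":0,"tz":0,"roll":0,"hand":80}
  ]
}}

```text
time_s: 14.12
position: [0.6064, -0.0454, 0.3844]
tool_rot: [-2.801, 1.49, -2.949]
contact_force: [0.2, 0.4, -0.2]
finger_gap: 0.686
```

Run:
```python
from h import *
gp(.543,.0124,.200,90-9.3)
t=get_image("top");save(t,"t7.png");brass(get_image("scene"),camera_params("scene"),np.array([.5451,.0406,-.163]))
```

```text
grasp pt [ 0.5941 -0.0478  0.23  ]
t 14.1167 pos [ 0.6064 -0.0454  0.3844] tool x [-0.08  -0.015 -0.997] y [ 0.147  0.989 -0.027] y heading 81.5 j6 -1.504 gap 0.686 F [ 0.2  0.4 -0.2]
delta tx,ty,tz cm [ 3.3   5.28 -5.71] norm 8.45
roll deg 0.8
[363 267   6   6  27] [365.6 269.1] cradle mm [-3.  31.6]
[354 312   9   7  34] [358.6 315.2] cradle mm [ 90.8 125.4]
[344 319   8   8  45] [347.7 322.2] cradle mm [119.4 126.7]
```

Pointer unchanged. Moving over the post.

Request:
{"fn": "send_rows", "kwargs": {
  "plan": [
    {"tx":0,"ty":1.8,"tz":-1.9,"roll":0,"hand":80},
    {"tx":0,"ty":1.8,"tz":-1.9,"roll":0,"hand":80},
    {"tx":0,"ty":1.7,"tz":-1.9,"roll":0,"hand":80},
    {"tx":0,"ty":0,"tz":0,"roll":0,"hand":80}
  ]
}}

```text
time_s: 14.55
position: [0.5543, 0.0162, 0.3765]
tool_rot: [-2.842, 1.472, -2.994]
contact_force: [-0.9, -0.0, -1.1]
finger_gap: 0.682
```

Run:
```python
from h import *
gp(.543,.0124,.132,90-9.3)
a=get_image("wrist");p=camera_params("wrist");save(a,"w7.png");np.savez("w7.npz",**p)
print(proj(p,[.543,.0124,.150]))
# dark ball mask
h=cv2.cvtColor(a,cv2.COLOR_RGB2HSV);m=cv2.inRange(h,(0,90,15),(14,255,110))
n,l,st,c=cv2.connectedComponentsWithStats(m)
for i in range(1,n):
    if st[i,4]>150: print(st[i],c[i].round(1))
```

```text
grasp pt [0.5392 0.0139 0.2223]
t 14.55 pos [0.5543 0.0162 0.3765] tool x [-0.098 -0.015 -0.995] y [ 0.15   0.988 -0.029] y heading 81.4 j6 -1.402 gap 0.682 F [-0.9 -0.  -1.1]
delta tx,ty,tz cm [8.95 0.17 1.25] norm 9.04
roll deg 0.7
[321.7336661  276.83194051]
[ 302  226   44   76 1649] [322.7 264.9]
[ 547  263   87   56 1973] [579.2 291.8]
[  16  267   78   68 1400] [ 44.9 305.1]
[204 289  33  60 436] [222.9 320. ]
[ 263  289  377  177 9224] [451.8 383.9]
[   0  304  204  122 5857] [103.6 373.8]
[  76  419  126   61 1898] [141.8 457.3]
[ 437  418   60   62 1058] [469.  455.8]
[516 429  58  51 925] [543.9 457.9]
```

The ball projects where expected, within about 3 px. Descending.

Request:
{"fn": "send_rows", "kwargs": {
  "plan": [
    {"tx":0,"ty":0.2,"tz":1.2,"roll":0,"hand":80},
    {"tx":2,"ty":0,"tz":0,"roll":0,"hand":80},
    {"tx":2,"ty":0,"tz":0,"roll":0,"hand":80},
    {"tx":0,"ty":0,"tz":0,"roll":0,"hand":80}
  ]
}}

```text
time_s: 14.93
position: [0.5674, 0.013, 0.3311]
tool_rot: [-2.809, 1.473, -2.961]
contact_force: [-1.4, 0.4, -0.1]
finger_gap: 0.686
```

Run:
```python
from h import *
gp(.543,.0124,.132,90-9.3)
```

```text
grasp pt [0.5525 0.0103 0.1768]
t 14.9333 pos [0.5674 0.013  0.3311] tool x [-0.096 -0.017 -0.995] y [ 0.15   0.988 -0.032] y heading 81.4 j6 -1.404 gap 0.686 F [-1.4  0.4 -0.1]
delta tx,ty,tz cm [ 4.55  0.21 -0.55] norm 4.58
roll deg 0.7
```

Request:
{"fn": "send_rows", "kwargs": {
  "plan": [
    {"tx":1.5,"ty":0.2,"tz":-0.3,"roll":0,"hand":80},
    {"tx":1.5,"ty":0,"tz":-0.2,"roll":0,"hand":80},
    {"tx":1.4,"ty":0,"tz":0,"roll":0,"hand":80},
    {"tx":0,"ty":0,"tz":0,"roll":0,"hand":80}
  ]
}}

```text
time_s: 15.27
position: [0.5635, 0.0123, 0.2847]
tool_rot: [-2.799, 1.473, -2.954]
contact_force: [0.5, -0.7, 0.2]
finger_gap: 0.685
```

Run:
```python
from h import *
gp(.543,.0124,.132,90-9.3)
```

```text
grasp pt [0.5487 0.0094 0.1304]
t 15.2667 pos [0.5635 0.0123 0.2847] tool x [-0.095 -0.018 -0.995] y [ 0.153  0.988 -0.033] y heading 81.2 j6 -1.399 gap 0.685 F [ 0.5 -0.7  0.2]
delta tx,ty,tz cm [-0.11  0.2  -0.62] norm 0.66
roll deg 0.5
```

Request:
{"fn": "send_rows", "kwargs": {
  "plan": [
    {"tx":0,"ty":0.2,"tz":-0.7,"roll":0,"hand":80},
    {"tx":0,"ty":0.1,"tz":0,"roll":0,"hand":120},
    {"tx":0,"ty":0,"tz":0,"roll":0,"hand":170},
    {"tx":0,"ty":0,"tz":0,"roll":0,"hand":255},
    {"tx":0,"ty":0,"tz":0,"roll":0,"hand":255},
    {"tx":0,"ty":0,"tz":0,"roll":0,"hand":255},
    {"tx":0,"ty":0,"tz":0,"roll":0,"hand":255},
    {"tx":0,"ty":0,"tz":0,"roll":0,"hand":255}
  ]
}}

```text
time_s: 15.93
position: [0.5593, 0.0146, 0.2872]
tool_rot: [-2.773, 1.476, -2.93]
contact_force: [-0.5, -1.0, -3.8]
finger_gap: 0.226
```

```bash
cat >> h.py <<'E'
H=np.array([.561,.121])
def gate():
    s=state();a=Rn.from_euler("xyz",s["tool_rot"]).as_matrix();g=(s["position"]+.155*a[:,0])
    d=g[:2]-H; print("radius mm",1e3*np.hypot(*d),"gate rad est",np.arctan2(-1,0)-np.arctan2(d[1],d[0])-.163 if d[1]<0 else (-np.pi/2-np.arctan2(d[1],d[0]))%(2*np.pi)-.163)
E
python3 - <<'E'
from h import *
gp(.543,.0124,.132,90-9.3);gate()
E
```

```text
grasp pt [0.5449 0.0115 0.1329]
t 15.9333 pos [0.5593 0.0146 0.2872] tool x [-0.093 -0.02  -0.995] y [ 0.155  0.987 -0.034] y heading 81.1 j6 -1.392 gap 0.226 F [-0.5 -1.  -3.8]
delta tx,ty,tz cm [ 0.11  0.06 -0.19] norm 0.23
roll deg 0.4
radius mm 110.67364665671771 gate rad est -0.01686807483966543
```

The post is held (gap 0.226, about 19 mm, at radius 110.7 mm). First part of the swing.

Request:
{"fn": "send_rows", "kwargs": {
  "plan": [
    {"tx":0.09,"ty":0,"tz":-1.0,"roll":4,"hand":255},
    {"tx":0.09,"ty":0.04,"tz":-1.0,"roll":5,"hand":255},
    {"tx":0.09,"ty":0.04,"tz":-1.0,"roll":5,"hand":255},
    {"tx":0.09,"ty":0.04,"tz":-1.0,"roll":5,"hand":255}
  ]
}}

```text
time_s: 16.27
position: [0.5228, 0.0258, 0.2875]
tool_rot: [-2.416, 1.482, -2.919]
contact_force: [1.7, -4.6, -2.1]
finger_gap: 0.218
```

Run:
```python
from h import *
gp(.46,.09,.132,90-9.3);gate()
```

```text
grasp pt [0.5094 0.0228 0.1331]
t 16.2667 pos [0.5228 0.0258 0.2875] tool x [-0.086 -0.02  -0.996] y [ 0.479  0.876 -0.059] y heading 61.3 j6 -1.026 gap 0.218 F [ 1.7 -4.6 -2.1]
delta tx,ty,tz cm [ 0.4   3.52 -7.55] norm 8.34
roll deg -19.4
radius mm 110.90883645986716 gate rad est 0.3206716184829246
```

Following the arc well: gate about 0.32 rad at radius 110.9 mm. Continuing past the detent.

Request:
{"fn": "send_rows", "kwargs": {
  "plan": [
    {"tx":0.07,"ty":0.04,"tz":-1.0,"roll":5,"hand":255},
    {"tx":0.07,"ty":0.04,"tz":-1.0,"roll":5,"hand":255},
    {"tx":0.06,"ty":0.04,"tz":-1.0,"roll":5,"hand":255},
    {"tx":0.06,"ty":0.04,"tz":-1.0,"roll":5,"hand":255},
    {"tx":0.05,"ty":0.04,"tz":-1.0,"roll":5,"hand":255},
    {"tx":0.05,"ty":0.04,"tz":-1.0,"roll":5,"hand":255}
  ]
}}

```text
time_s: 16.77
position: [0.482, 0.0598, 0.2874]
tool_rot: [-1.515, 1.495, -2.56]
contact_force: [-3.9, -7.8, -1.5]
finger_gap: 0.221
```

Run:
```python
from h import *
gp(.46,.09,.132,90-9.3);gate()
```

```text
grasp pt [0.4722 0.0534 0.1328]
t 16.7667 pos [0.482  0.0598 0.2874] tool x [-0.063 -0.041 -0.997] y [ 0.863  0.5   -0.075] y heading 30.1 j6 -0.391 gap 0.221 F [-3.9 -7.8 -1.5]
delta tx,ty,tz cm [ 0.    0.79 -3.78] norm 3.86
roll deg -50.6
radius mm 111.65084672180393 gate rad est 0.7569490022920518
```

Request:
{"fn": "send_rows", "kwargs": {
  "plan": [
    {"tx":0.02,"ty":-0.06,"tz":-1.0,"roll":3,"hand":255},
    {"tx":0.02,"ty":-0.04,"tz":-1.0,"roll":4,"hand":255},
    {"tx":0.02,"ty":-0.03,"tz":-1.0,"roll":4,"hand":255},
    {"tx":0,"ty":0,"tz":-1.0,"roll":4,"hand":255},
    {"tx":0,"ty":0,"tz":-1.0,"roll":4,"hand":255}
  ]
}}

```text
time_s: 17.18
position: [0.4608, 0.1033, 0.2875]
tool_rot: [-1.003, 1.499, -2.398]
contact_force: [0.9, -6.8, -3.5]
finger_gap: 0.222
```

Run:
```python
from h import *
gp(.454,.098,.132,0);gate()
```

```text
grasp pt [0.4526 0.0958 0.1329]
t 17.1833 pos [0.4608 0.1033 0.2875] tool x [-0.053 -0.049 -0.997] y [ 0.983  0.173 -0.061] y heading 10.0 j6 0.059 gap 0.222 F [ 0.9 -6.8 -3.5]
delta tx,ty,tz cm [ 0.07  0.19 -0.19] norm 0.28
roll deg 10.0
radius mm 111.335729549011 gate rad est 1.1794396772748639
```

Request:
{"fn": "send_rows", "kwargs": {
  "plan": [
    {"tx":0,"ty":0,"tz":-1.0,"roll":3,"hand":255},
    {"tx":0,"ty":0,"tz":-0.9,"roll":3,"hand":255},
    {"tx":0,"ty":0,"tz":-0.2,"roll":0,"hand":255},
    {"tx":0,"ty":0,"tz":-0.1,"roll":0,"hand":255},
    {"tx":0,"ty":0,"tz":-0.1,"roll":0,"hand":255}
  ]
}}

```text
time_s: 17.6
position: [0.4574, 0.1236, 0.2878]
tool_rot: [-0.698, 1.492, -2.204]
contact_force: [-0.3, -8.5, -2.9]
finger_gap: 0.224
```

Run:
```python
from h import *
gp(.454,.098,.132,0);gate()
b=get_image("scene");brass(b,camera_params("scene"),np.array([.5451,.0406,-.163]))
t=get_image("top");gate()
a=get_image("wrist");gate();print(state()["joint_vel"].round(4))
save(np.hstack([crop(b,220,190,460,430,1.66),crop(t,180,150,360,330,2.22)[:398,:398]]),"c8.png")
```

```text
grasp pt [0.4502 0.1138 0.1333]
t 17.6 pos [0.4574 0.1236 0.2878] tool x [-0.046 -0.063 -0.997] y [ 0.997  0.063 -0.05 ] y heading 3.6 j6 0.225 gap 0.224 F [-0.3 -8.5 -2.9]
delta tx,ty,tz cm [0.21 0.28 1.59] norm 1.63
roll deg 3.6
radius mm 110.99858766154814 gate rad est 1.342733716866716
[363 267   6   6  25] [365.8 269.1] cradle mm [-3.3 31.9]
[354 312   9   7  33] [358.7 315.2] cradle mm [ 90.5 125.5]
[343 319  10   8  47] [347.7 322.1] cradle mm [119.3 126.5]
radius mm 110.98198927506274 gate rad est 1.342569233874751
radius mm 110.98803452584778 gate rad est 1.342150879460586
[-0.0014 -0.0013  0.0005  0.0013 -0.0012  0.0006]
```

View pics/c8.png

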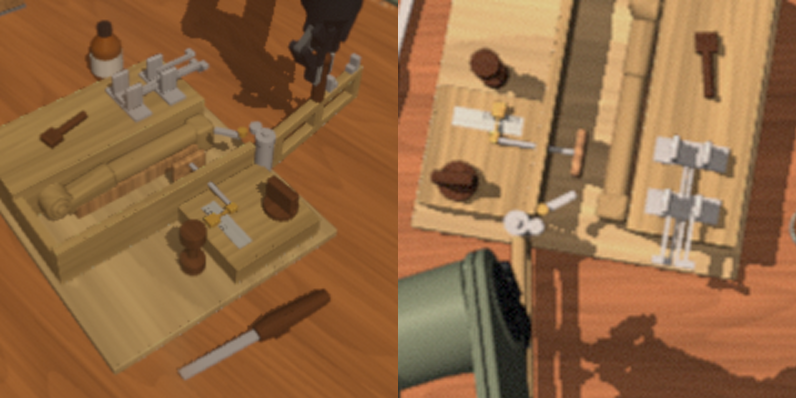

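The picture shows the gate wide open and held by its post, at rest at about 1.34 rad. Both catches are drawn in (both pairs of tabs narrow at the right of the top view), the pointer is beside the mark, and the bystanders in view are in place.

```bash
python3 -c "
from rig import *
print(sign_off())"
```

```text
the job is handed in; nothing more can be done
None
```

I opened the cradle in the order asked and handed it in at about 17.8 s of the 67 s, with the gripper still holding the gate post. The sign-off gives no verdict, so these are my own last checks:

- **Pointer:** I turned the knob anticlockwise by about 94°. The pointer stood within about 0.3 mm of the mark when I measured it from above just after. Its position in the scene camera hadn't changed at the end. The scene camera's coarser reading, which compares the two brass bodies rather than their tips, puts them about 1 mm apart.
- **Catches:** I pressed the rear one, then the front one. The gripper stopped solid at the same opening on both (0.405 and 0.406). The last picture shows both still pressed in.
- **Gate:** it is held at an estimated 1.34 rad, worked out from the hand's position. That position stayed still over the last readings, with a post gap of 0.22 and about 8.5 N on the tool.
- **Bystanders:** those visible in the last picture look untouched. The bowl, jar and sanding block were out of that view, but the arm never worked near them.

Two things went less than smoothly. The first set of moves was refused because rows were missing values. The tool also drifted about 5° from vertical during the moves, and I allowed for that when placing the grasps.

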